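# Pop the filter cartridge and trap it with the other finger

### The job

At the drinks-filter dock, press the red release key with one finger and keep it down: the spring ejector then pushes the blue cartridge out along its runway. Trap it with the other finger, once it has moved at least 2 cm and before its front reaches the red line at the end of the runway. Finish holding like that, key down and cartridge stopped against the finger; do not lift or tip the cartridge, and leave the bottle, cup and tin alone.

Things in the scene. Friction and masses are not known exactly. Their poses are not given: they have to be found in the camera images.
- dock: Fixed dock, mm: black housing (130 deep, 108 wide, 90 high) with a steel runway in front. Origin on the table under the centre of the housing's front face; -x is the way the cartridge comes out, +y the side of the red key. A grey key block (56 along x, 40 along y, 36 high) is centred at x -85, y +59. In front of the housing all but cartridge and key is 36 high or lower.
- runway_end (a point): Middle of the runway's outer end, marked by a red line: dock x -145, y 0, z 12 (mm). The runway floor is 12 above the table, 78 wide, straight from the housing to here, between two low guide walls at y -26 and +26 (4 thick, tops 22 above the table).
- release_key (a joint): How far the red key is pressed, in m: 0 up, 0.012 fully down. It springs back: about 1.5 N starts it, 5 to 6 N holds it fully down. It carries two dark steel catches in front of the cartridge's side lugs; they let the cartridge go when the key is 0.007 to 0.008 down. It counts as held down above 0.006.
- key_top (a point): Centre of the top of the red round key (32 in diameter, vertical travel 12). Key up: 52 above the table, at x = -85, y = +55 in the dock's frame, thus 55 sideways from the middle of the runway; it sinks with the key, to 40 when fully down.
- cartridge: Loose blue filter cartridge, white front, 90 long (x), 44 wide (y), 50 high (mm), about 200 g; side lugs near its front reach to y -34 and +34, 16 to 26 above its underside. Origin at the centre of its underside; axes as the dock's, -x its front. It lies on the runway floor (top 62 above the table); latched, its origin is at dock x +10, its front at x -35.
- pusher (a joint): How far the yellow spring pusher behind the cartridge has moved out, in m: 0 latched, grows to 0.135. Once freed it drives the cartridge along the dock's -x at about 20 mm/s with 3.5 to 4.5 N, and goes on pushing while the cartridge is held; unstopped, the cartridge's front is at the runway's end (0.110 out) in about 5 s.
- cartridge_front (a point): Centre of the cartridge's flat white front face (44 wide, 50 high), 25 above its underside.
- syrup_bottle: Bystander: loose amber bottle, 52 in diameter, 120 high, origin at the centre of its underside.
- cup: Bystander: loose white cup, 72 in diameter at the rim, 90 high, origin at the centre of its underside.
- tin: Bystander: loose low tin with a green band, 60 in diameter, 50 high, origin at the centre of its underside.
Things that resemble listed ones, but are neither listed nor needed, are in the scene too. There is more than one size of the cartridge; the one meant has the size given above.

How it is judged:
On the way, in this order (a step that is already met when the one before it is completed fails the run):
1. the red key is pressed down far enough to free the cartridge (value of joint release_key above 0.0065 m and contact force between the fingers and release_key above 0.5 N), for 0.1 s.
2. the cartridge, at least 2 cm out, is stopped by a finger while a finger keeps the key down (x of cartridge in the frame of dock below -0.01 m and contact force between the fingers and cartridge above 0.8 N and linear speed of cartridge below 0.01 m/s and value of joint release_key above 0.006 m), for 0.3 s.
At the end, for the whole second after the job is handed in: Still holding: the red key is held more than 6 mm down by a finger (over 0.5 N), and the cartridge stands still on its runway (under 10 mm/s), 20 to 110 mm out from where it was latched, pressing on a finger with more than 0.8 N (all of step 2 and x of cartridge in the frame of dock above -0.1 m and z of cartridge in the frame of dock between 0.008 and 0.018 m and contact force between the fingers and release_key above 0.5 N); the arm keeps its last pose, push and grip.
It fails at once if the cartridge runs to the end of the runway (x of cartridge in the frame of dock below -0.1 m).
It fails at once if the cartridge is lifted off the runway (z of cartridge in the frame of dock above 0.022 m).
It fails at once if the cartridge is tipped (angle between cartridge's own z axis and vertical above 0.2 rad).
It fails at once if the bottle, cup or tin is moved by more than 15 mm (distance of any of syrup_bottle, cup, tin from where it was at the start of the episode above 0.015 m).
It also fails if it takes over 40 s, if anything falls off the work surface, if the arm or the gripper's body presses on something with over 40 N, if the wrist force passes 120 N, or if a joint passes its speed limit or range.

### The arm

A 6-joint arm with a two-finger parallel gripper is mounted at the origin on the work surface. World frame = base frame: x ahead of the robot, y to its left, z up, the work surface at z = 0. Lengths are in m, angles in rad, forces in N, time in s.
With the tool pointing down it reaches from about 0.2 to 0.875 m from the base axis. Payload 3.4 kg.
Tool frame: the origin (TCP) lies between the finger pads; the fingertips stand 25 mm ahead of it and the grasp point (between the pads) lies 6 mm ahead of it (r.nose_length is the z of the fingertips in the tool frame, in m); z points along the fingers, x is the direction in which the jaws open and shut, and the axes are right-handed (so a half turn about z gives the same grasp; the last joint's range is limited). The gripper opens to 94 mm and grips with 3 to 60 N. Pads are 16 mm wide; open, the fingers measure 119 mm over their backs; the gripper's body (75 mm by 177 mm) begins 78 mm behind the grasp point.
Start: joints at [-1.296, 0.276, 1.505, -0, 1.361, -0.121], TCP at [0.222, -0.531, 0.23] pointing down, gripper open.
Joint ranges: [-2.89, 2.89], [-0.75, 2.08], [0.22, 2.7], [-1.18, 4.32], [0.11, 2.71], [-2.7, 2.7]. Speed limits (rad/s): [2.57, 2.57, 3.14, 3.14, 3.14, 3.14].

### API

Orientations are given as a unit quaternion [w, x, y, z].
In Python, from plant import r, gripper_to, inverse_kinematics, vision, models, telemetry gives the robot as it stands. Calls block until the motion is done:
- r.move_to(position, orientation): joint-space move of the TCP to a pose.
- r.move_l(position, rot=None, vel=0.15, guard=None): straight line of the TCP; rot=None keeps the orientation; vel is the mean speed in m/s. With guard (N) it stops when the force on the tool has changed by that much, and returns True; else False.
- r.movej(angles): joint-space move.
- gripper_to(opening, f_grip=None): finger opening in m; f_grip is the grip in N (None keeps the last); returns when the fingers have stopped.
- r.hold(seconds).
- inverse_kinematics(position, orientation): joint angles nearest the present ones, or None.
- vision.snapshot(name): name is "scene" or "top" or "wrist"; returns the picture (480x640x3 uint8, red, green, blue); there is no depth.
- vision.get_calibration(name): a dict with "fx", "fy", "cx", "cy" (pixels), "D" ([k1, k2, p1, p2, k3] as OpenCV has them; the pictures are not rectified), "position" and "orientation" of the camera in the world. Camera axes: x right, y down, z forward; pixel columns grow to the right and rows downward; lengths in m; the calibration is good to about 2 mm. A picture is of the moment at which its call begins: read the wrist's pose just before it. get_calibration takes no time and is no camera call; for the wrist camera it gives the pose at the moment of the call.
A pose or a line that the arm cannot do raises r.PlanningError and nothing moves.
- r.sign_off(): hands the job in, once; it reports no verdict.
Trained networks look in the newest picture that a camera, given by its name, has taken for a name from the list of things; names that differ only in an ending like _2 or _b are one class to them, and where a whole thing is asked for, a point or a joint stands for the part that bears it (a point fixed in the world has none). Each returns a list of dicts, best first, with "score" (0 to 1); they miss things now and then, are a little off and sometimes report something else, mostly with a low value. They report only what shows in the picture. A call takes as long as a camera call. They do not tell look-alikes from the thing itself.
- models.boxes_of(thing, camera): "at" ([x, y, z] in m, in world coordinates, good to about 4 mm: the middle of the surface that is visible of it).
- models.regions_of(thing, camera): "pixels" (480x640 bool, what is visible of it).
- models.mark_of(thing, camera): "at" ([x, y, z] in m, in world coordinates, good to about 4 mm: a listed point, or the origin of a listed thing).
Readings, each from a call of its own:
- telemetry.current_t(): time.
- telemetry.current_joints(): joint angles.
- telemetry.current_dq(): joint speeds.
- telemetry.current_joint_efforts(): joint torques, N m.
- telemetry.current_ee_pos(): TCP position.
- telemetry.current_tool_rot(): TCP orientation.
- telemetry.current_wrist_force(): force on the tool from outside, world axes, zero at the start.
- telemetry.current_torque(): the same for the moment, N m.
- telemetry.current_opening(): finger opening in m.
Only numpy, scipy, OpenCV 4.12 (cv2) and the standard library are available. Lean on these libraries where they do the work, as an engineer would, in place of code of your own. Each camera call takes 0.05 s, during which the arm holds its last target. There are 200 camera calls.

## Working session

There is one attempt and no reset: what is moved stays moved. The work goes in short steps, each a Python script; the robot and the scene stay as the last script left them, time stands still between calls to the robot, and variables do not carry over. Pictures are saved under pics/ and viewed, about 8 in all and at most 12, crops included, and the job is handed in when it is done.

```bash
ls; mkdir -p pics; cat > look.py <<'E'
from plant import r, gripper_to, inverse_kinematics, vision, models, telemetry
import cv2, numpy as np
def save(n,f):
    im=vision.snapshot(n); cv2.imwrite('pics/'+f,im[:,:,::-1]); return im
E
python3 - <<'E'
from look import *
for n in ['scene','top']:
    save(n,n+'0.png'); c=vision.get_calibration(n); print(n,c)
    for t in ['dock','cartridge','release_key','syrup_bottle','cup','tin']:
        print(t,[(np.round(d['at'],3),round(d['score'],2)) for d in models.mark_of(t,n)])
    for t in ['key_top','cartridge_front','runway_end']:
        print(t,[(np.round(d['at'],3),round(d['score'],2)) for d in models.mark_of(t,n)])
print(telemetry.current_t())
E
```

```text
pics
scene {'fx': 455.7769277517718, 'fy': 455.7769277517718, 'cx': 318.17333407356955, 'cy': 236.45453325302674, 'D': array([0.00412024, 0.        , 0.        , 0.        , 0.        ]), 'position': array([0.98250488, 0.50077409, 0.71820007]), 'orientation': array([-0.12465883,  0.31638174,  0.86966415, -0.3578366 ])}
dock [(array([0.555, 0.049, 0.003]), 0.8)]
cartridge [(array([ 0.74 , -0.08 ,  0.001]), 0.81), (array([ 0.409, -0.02 , -0.   ]), 0.63)]Traceback (most recent call last):
  File "<stdin>", line 5, in <module>
ValueError: it knows: cartridge, cartridge_front, cup, dock, key_top, runway_end, syrup_bottle, tin
```

```bash
python3 - <<'E'
from look import *
print(vision.get_calibration('top'))
for n in ['scene','top']:
    save(n,n+'0.png')
    for t in ['dock','cartridge','syrup_bottle','cup','tin','key_top','cartridge_front','runway_end']:
        print(n,t,[(np.round(d['at'],3),round(d['score'],2)) for d in models.mark_of(t,n)])
a=[cv2.imread(f'pics/{n}0.png') for n in ['scene','top']]
print(telemetry.current_t())
E
```

```text
{'fx': 612.9971116904402, 'fy': 612.9971116904402, 'cx': 318.9198084200527, 'cy': 234.3296436221437, 'D': array([-0.19227862,  0.        ,  0.        ,  0.        ,  0.        ]), 'position': array([ 0.47862512, -0.00768108,  1.12663576]), 'orientation': array([ 0.04801696, -0.70390849,  0.70809639, -0.02840286])}
scene dock []
scene cartridge [(array([ 0.408, -0.016, -0.002]), 0.97), (array([ 0.741, -0.083,  0.001]), 0.66)]
scene syrup_bottle [(array([ 0.373,  0.122, -0.001]), 0.76)]
scene cup [(array([ 0.562, -0.206,  0.002]), 0.73)]
scene tin [(array([ 0.705,  0.092, -0.   ]), 0.67)]
scene key_top []
scene cartridge_front [(array([ 0.44 , -0.03 ,  0.021]), 0.91), (array([ 0.685, -0.039,  0.033]), 0.59), (array([0.56 , 0.011, 0.034]), 0.47)]
scene runway_end [(array([ 0.563, -0.098,  0.012]), 0.61)]
top dock [(array([ 0.553,  0.049, -0.   ]), 0.69)]
top cartridge [(array([ 0.74 , -0.085, -0.002]), 0.83), (array([0.553, 0.056, 0.009]), 0.76), (array([ 0.408, -0.019, -0.001]), 0.57)]
top syrup_bottle [(array([0.373, 0.126, 0.001]), 0.75)]
top cup [(array([ 0.562, -0.203, -0.002]), 0.89)]
top tin [(array([ 0.702,  0.095, -0.003]), 0.78)]
top key_top [(array([ 0.502, -0.041,  0.05 ]), 0.54)]
top cartridge_front [(array([ 0.44 , -0.032,  0.023]), 0.71), (array([0.554, 0.013, 0.042]), 0.68), (array([ 0.686, -0.046,  0.038]), 0.66)]
top runway_end [(array([ 0.564, -0.097,  0.01 ]), 0.75)]
1.05
```

View pics/scene0.png

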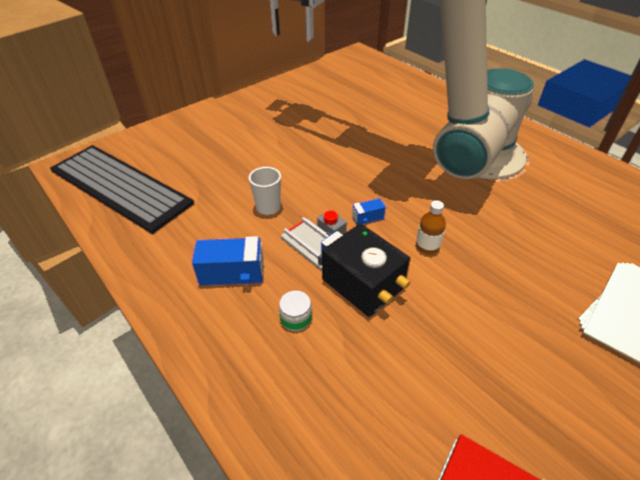

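View pics/top0.png

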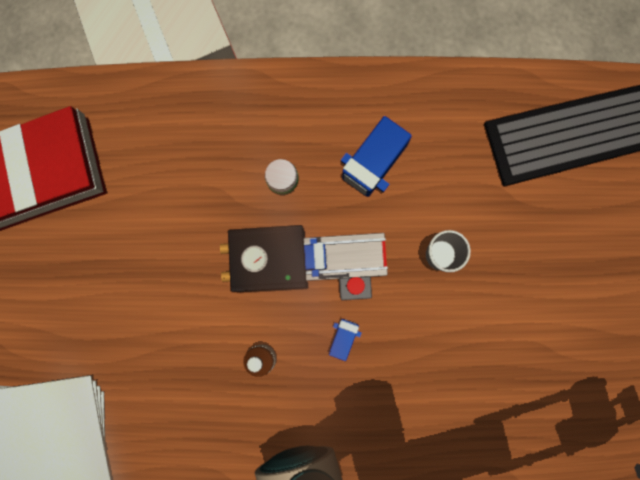

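The cartridge could be taken for any of three blue things in the top picture:
- (318,257): in the dock, with its white front facing the runway. This is the one meant.
- (376,155): a larger loose one.
- (344,340): a smaller loose one.

The key is at (355,286) and the red line at (384,254). Next I'll hover with the jaws along dock y and take a close look.

```bash
cat >> look.py <<'E'
from scipy.spatial.transform import Rotation as R
def frame(o,yaw):
    ex=np.array([np.cos(yaw),np.sin(yaw),0]); ey=np.array([-ex[1],ex[0],0]); return np.array([*o,0.]),ex,ey
def quat(ey,s):
    x=s*ey; z=np.array([0,0,-1.]); q=R.from_matrix(np.c_[x,np.cross(z,x),z]).as_quat(); return [q[3],*q[:3]]
def pix(n,P):
    c=vision.get_calibration(n); q=c['orientation']; M=R.from_quat([*q[1:],q[0]]).as_matrix()
    rv=cv2.Rodrigues(M.T)[0]; K=np.array([[c['fx'],0,c['cx']],[0,c['fy'],c['cy']],[0,0,1]])
    return cv2.projectPoints(np.float64(P),rv,-M.T@c['position'],K,c['D'])[0].reshape(-1,2)
E
python3 - <<'E'
from look import *
d=np.array([.5635,-.0975])-np.array([.554,.049]); yaw=np.arctan2(-d[1],-d[0]); print(yaw)
o,ex,ey=frame([.554,.049],yaw)
P=o-.085*ex+.027*ey; P[2]=.25
best=None
for s in (1,-1):
    j=inverse_kinematics(P,quat(ey,s)); print(s,j)
    if j is not None and (best is None or abs(j[5])<abs(best[1][5])): best=(s,j)
print(best[0]); r.move_to(P,quat(ey,best[0])); gripper_to(.043)
save('wrist','w0.png')
for t in ['dock','cartridge','key_top','cartridge_front','runway_end']:
    print(t,[(np.round(d['at'],4),round(d['score'],2)) for d in models.mark_of(t,'wrist')])
print(vision.get_calibration('wrist'), telemetry.current_ee_pos(), telemetry.current_t(),telemetry.current_wrist_force())
E
```

```text
1.6355520775121741
1 None
-1 [-2.00788495e-01  2.03111643e-01  1.55614108e+00 -4.44089210e-16
  1.38233993e+00 -2.65544245e-01]
-1
dock [(array([ 0.5559,  0.0463, -0.0053]), 0.78)]
cartridge [(array([ 0.4087, -0.0204, -0.0015]), 0.93), (array([ 7.415e-01, -7.950e-02,  7.000e-04]), 0.76), (array([0.5542, 0.053 , 0.0087]), 0.55)]
key_top [(array([ 0.503 , -0.0456,  0.0533]), 0.64)]
cartridge_front [(array([ 0.443 , -0.0346,  0.0173]), 0.8), (array([ 0.6867, -0.0371,  0.0375]), 0.67), (array([0.5575, 0.0062, 0.0396]), 0.6)]
runway_end [(array([ 0.5653, -0.1003,  0.0071]), 0.69), (array([ 0.5032, -0.0436,  0.0524]), 0.47)]
{'fx': 432.7038657507282, 'fy': 432.7038657507282, 'cx': 317.18205064061806, 'cy': 245.9167648701699, 'D': array([-0.0159543,  0.       ,  0.       ,  0.       ,  0.       ]), 'position': array([0.52752776, 0.04586388, 0.40479602]), 'orientation': array([0.14615311, 0.98871516, 0.03256097, 0.00462415])} [ 0.53255999 -0.03755953  0.24998701] 4.3583 [ 0.21140597 -0.24612243 -0.85451807]
```

View pics/w0.png

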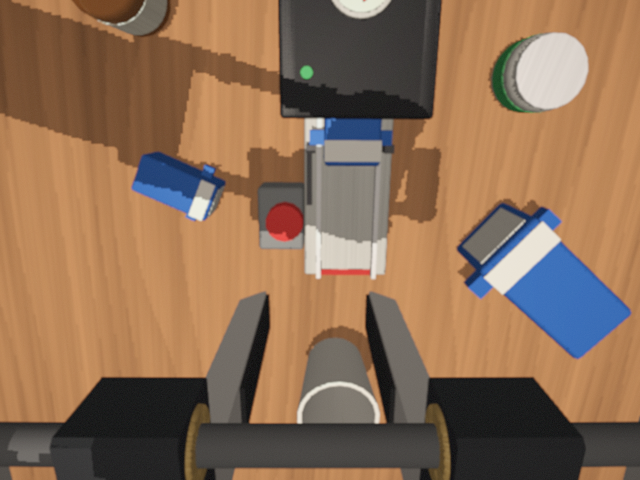

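The wrist view shows the key at about (285,221), the red line at (347,271) and the latched white front at about (352,150). I'll triangulate the key and the red line from the top and wrist views.

```bash
python3 - <<'E'
from look import *
from scipy.optimize import least_squares
g={'wrist':[(285,219,30),(347,271,32)],'top':[(355,286,18),(384,254,20)],'scene':[(331,218,14),(295,225,13)]}
obs={}
for n,f in (('wrist','w0'),('top','top0'),('scene','scene0')):
    im=cv2.imread(f'pics/{f}.png').astype(int); B,G,Rr=im[...,0],im[...,1],im[...,2]
    m=(Rr>110)&(G<.35*Rr)&(B<.35*Rr); yy,xx=np.indices(m.shape)
    o=[]
    for (u,v,h) in g[n]:
        k=m&(np.hypot(xx-u,yy-v)<h); o.append([xx[k].mean(),yy[k].mean(),k.sum()])
    obs[n]=np.array(o); print(n,np.round(obs[n],1).tolist())
for i,nm in enumerate(['key','line']):
  for vs in (['wrist','top'],['wrist','top','scene']):
    s=least_squares(lambda P:np.concatenate([(pix(n,P[None])[0]-obs[n][i,:2]) for n in vs]),[.53,-.05,.03])
    print(nm,vs,s.x.round(4),s.fun.round(1))
print(telemetry.current_opening())
E
```

```text
wrist [[284.4, 220.3, 981.0], [345.4, 271.8, 116.0]]
top [[355.2, 285.3, 222.0], [384.3, 253.6, 58.0]]
scene [[330.2, 217.0, 164.0], [295.6, 225.3, 18.0]]
key ['wrist', 'top'] [ 0.5053 -0.0414  0.0466] [ 0.   0.  -0.   0.1]
key ['wrist', 'top', 'scene'] [ 0.5052 -0.0419  0.0439] [ 0.1 -0.1  0.2  0.1  0.1 -0.1]
line ['wrist', 'top'] [ 0.5637 -0.0958  0.015 ] [-0.1 -0.  -0.  -0.2]
line ['wrist', 'top', 'scene'] [ 0.5634 -0.0951  0.0165] [-0.3 -0.2 -0.3 -0.1 -1.  -0.2]
0.04284926261862005
```

```bash
python3 - <<'E'
from look import *
K=np.array([.5052,-.0418,0]); o,ex,ey=frame([0,0],1.649); q=quat(ey,-1); n=r.nose_length
C=K-.02775*ey
def at(z): return C+[0,0,z+n]
r.move_to(at(.12),q); r.move_l(at(.064)); r.hold(.2); f0=telemetry.current_wrist_force()
hit=r.move_l(at(.044),vel=.01,guard=1.2)
p=telemetry.current_ee_pos(); print(hit,p-C-[0,0,n],telemetry.current_wrist_force()-f0,telemetry.current_t(),f0)
save('wrist','w1.png'); 
E
```

```text
True [-3.69878781e-05 -6.31228578e-06  5.15917579e-02] [0.57513684 0.78741559 2.43187652] 6.7917 [ 0.26260694 -0.28829374 -0.77350161]
```

View pics/w1.png

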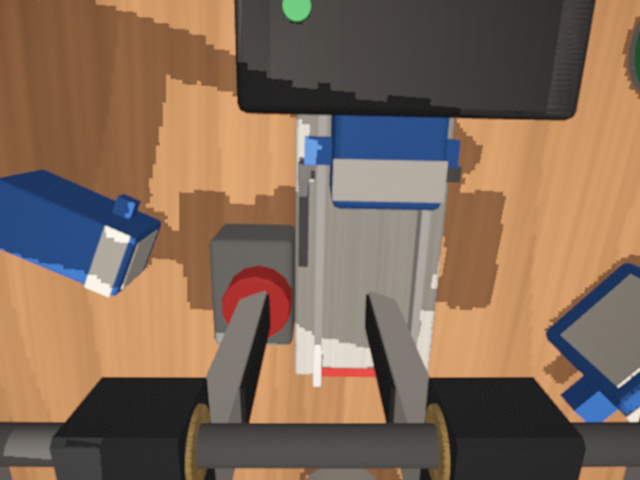

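The left finger touches the key at (255,295), with contact at 51.6 mm, which agrees with the stated 52. The right finger at (380,300) stands over the runway in front of the cartridge front (332–448). Pressing now.

```bash
python3 - <<'E'
from look import *
p=telemetry.current_ee_pos(); f0=telemetry.current_wrist_force()
hit=r.move_l(p-[0,0,.0102],vel=.015,guard=10)
n=r.nose_length
for i in range(9):
    print(round(telemetry.current_t(),2),hit,(telemetry.current_ee_pos()[2]-n).round(4),(telemetry.current_wrist_force()-f0).round(2))
    r.hold(.5)
save('wrist','w2.png')
print([(d['at'].round(4) if hasattr(d['at'],'round') else d['at'],d['score']) for d in models.mark_of('cartridge_front','wrist')])
E
```

```text
7.65 False 0.0414 [-0.73 -0.89  2.81]
8.15 False 0.0414 [ 0.3  -0.98  1.83]
8.65 False 0.0414 [-0.25 -0.7   2.3 ]
9.15 False 0.0414 [-0.1  -1.76  2.34]
9.65 False 0.0414 [ 0.32 -2.13  2.27]
10.15 False 0.0414 [ 0.18 -2.76  2.4 ]
10.65 False 0.0414 [ 0.71 -3.28  3.43]
11.15 False 0.0414 [ 0.19 -2.77  3.09]
11.65 False 0.0414 [ 0.84 -3.52  3.01]
[([0.6896, -0.0358, 0.0385], 0.91), ([0.4425, -0.0335, 0.0224], 0.83), ([0.5576, -0.0286, 0.042], 0.76)]
```

View pics/w2.png

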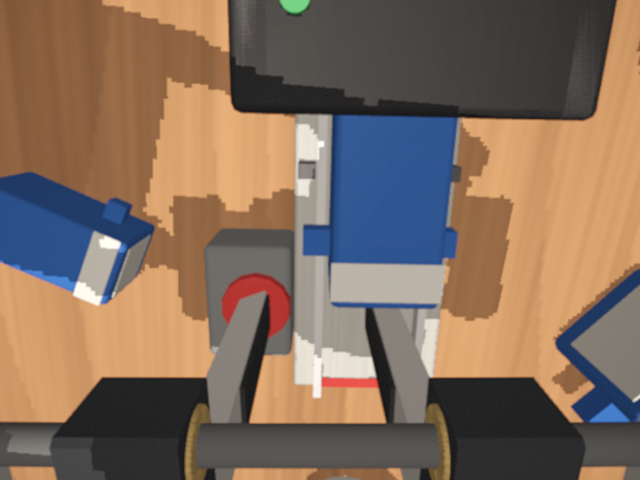

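The cartridge's front edge at (385,303) rests against the right finger, well short of the red line at (350,382), and the key is down. One last check that it's stationary, then I hand in.

```bash
python3 - <<'E'
from look import *
a=save('wrist','w3.png').astype(int); b=cv2.imread('pics/w2.png')[:,:,::-1].astype(int)
r.hold(.5); c=vision.snapshot('wrist').astype(int)
for x in (b,c): print(abs(a-x)[230:320,320:450].mean())
print(telemetry.current_wrist_force(),telemetry.current_t())
r.sign_off()
E
```

```text
0.9925071225071225
0.9954131054131055
[ 1.64527315 -4.4825065   3.9573464 ] 12.85
the job is handed in; nothing more can be done
```

The job is handed in, at about 13 s of robot time, with the key held down and the cartridge stopped against the other finger. No verdict is reported.

**What I did:** With the jaws open 43 mm across the runway, one finger met the key 51.6 mm above the table (stated height 52 mm). I then pressed it about 10 mm further down, leaving the fingertip at 41.4 mm. The ejector pushed the cartridge out until it met the other finger, which was already over the runway.

**Last checks:**
- **Cartridge position:** its front is about 35 to 42 mm out, well short of the red line. The 35 is from the network's front positions before and after; the 42 is what I set the finger for.
- **Force on the finger:** the sideways force on the tool rose to about 3 to 3.5 N along the runway, so the cartridge is pressing on the finger.
- **Standing still:** three wrist pictures over about 0.5 s showed no change around the cartridge beyond image noise.
- **Bystanders:** I saw no contact with the bottle, cup or tin, but did not measure their positions again afterwards.

**What disagreed:**
- **Key height:** the camera measurement gave 44 to 47 mm, because the red patch included the key's side. I used the height at contact instead.
- **Force on the key:** with the key down the force had risen only 2 to 3.4 N from the touch reading, itself about 2.4 N. The total of about 4.5 to 6 N is roughly what the spring should give.

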